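Find the unbolted waste flap and hold it open

TASK

Only one of the four identical waste flaps in the top of the steel sorting trolley is unbolted: press gently on their round push marks, one flap after another, until you find the one that rocks. Push that flap fully open with the fingertips and finish while still holding it down and open, so that the trays can be scraped into it. Do not force the bolted flaps, and do not grip, lift or shift anything that stands on the trolley.

Things in the scene. Friction and masses are not known exactly. Their poses are not given: they have to be found in the camera images.
- station: Steel waste-sorting trolley, deck 420 x 1100 mm, 50 mm above the robot's table. Origin: on the deck's top face, mid-length, 220 mm behind its front edge. x: level, away from the robot; y: left along the row of flaps; z up. Four identical flush flaps, 146 (x) x 116 (y) x 11 mm, fill openings 150 x 120 mm at x = -170 to -20, centred at y = +235, +100, -100, -235 mm.
- flap1 (a joint): Angle of the left (+y end) flap: 0 shut (flush), grows as its front part goes down; 0.8 rad is the stop, fully open. It turns on a level axle along the trolley's y, 65 mm behind the mark's centre and 5.5 mm under the top face: the front part goes down, the short rear part up; never the other way. All four are alike.
- flap2 (a joint): Angle of the second from the left flap: 0 shut (flush), grows as its front part goes down; 0.8 rad is the stop, fully open. Three of the four flaps are bolted underneath: pressed, they give 1 to 3 mm at the mark (under 0.05 rad), then stand firm at 10 N or so. One, a different one each time, is unbolted and turns freely. They look alike.
- flap3 (a joint): Angle of the third from the left flap: 0 shut (flush), grows as its front part goes down; 0.8 rad is the stop, fully open. A spring shuts an unbolted flap again: pressed down at the mark it takes about 3 to 5 N to start it and about 8 to 14 N to keep it at the stop. Same for all flaps.
- flap4 (a joint): Angle of the right (-y end) flap: 0 shut (flush), grows as its front part goes down; 0.8 rad is the stop, fully open. Pressing straight down at the mark opens an unbolted flap: it reaches the stop with the fingertip about 45 to 65 mm below the deck. The space under each opening is free for 100 mm. Same for all flaps.
- flap1_mark (a point): Centre of the round grey and black push mark (34 mm across) of the left (+y end) flap, on its top face, 33 mm behind the flap's front edge; level with the deck when shut, moves with the flap. Press here from above.
- flap2_mark (a point): Centre of the round grey and black push mark (34 mm across) of the second from the left flap, on its top face, 33 mm behind the flap's front edge; level with the deck when shut, moves with the flap. Press here from above.
- flap3_mark (a point): Centre of the round grey and black push mark (34 mm across) of the third from the left flap, on its top face, 33 mm behind the flap's front edge; level with the deck when shut, moves with the flap. Press here from above.
- flap4_mark (a point): Centre of the round grey and black push mark (34 mm across) of the right (-y end) flap, on its top face, 33 mm behind the flap's front edge; level with the deck when shut, moves with the flap. Press here from above.
- torch: Kitchen blowtorch standing upright behind the flaps: blue gas can 94 mm across, black head and brass nozzle, 171 mm tall; its handle reaches 66 mm towards the flaps, at 114 mm height or more, loose on the deck. Origin: its underside. Must stay where it is.
- bowl: Small steel bowl, 110 mm across, 50 mm high, behind the flaps, loose on the deck. Origin: its underside. Must stay where it is.
- sugar_jar: Glass sugar jar with steel cap, 66 mm across, 120 mm high, behind the flaps, loose on the deck. Origin: its underside. Must stay where it is.
- scraper: Dough scraper lying flat behind the flaps: steel blade 130 mm wide, black grip 20 mm high, loose on the deck. Origin: its underside. Must stay where it is.
- spatula: Spatula lying flat beside the right-hand flap, 240 mm long, loose on the deck. Origin: its underside. Must stay where it is.
- nozzle: Steel piping nozzle, a cone 29 mm across and 45 mm tall, standing between the second and third flap, loose on the deck. Origin: its underside. Must stay where it is.
- cutter: Steel ring cutter, 50 mm across and 40 mm tall, standing between the second and third flap, loose on the deck. Origin: its underside. Must stay where it is.
- timer: White kitchen timer, 60 x 60 x 20 mm, lying beside the left-hand flap, loose on the deck. Origin: its underside. Must stay where it is.

How it is judged:
By the outcome, as a careful person would: the job done as asked, in the order asked, and still so for the second after the job is handed in, while the arm keeps its last pose, push and grip.
It also fails if it takes over 48 s, if anything falls off the work surface, if the arm or the gripper's body presses on something with over 40 N, if the wrist force passes 120 N, or if a joint passes its speed limit or range.

ROBOT

A 6-joint arm with a two-finger parallel gripper is mounted at the origin on the work surface. World frame = base frame: x ahead of the robot, y to its left, z up, the work surface at z = 0. Lengths are in mm, angles in rad, forces in N, time in s.
With the tool pointing down it reaches from about 275 to 825 mm from the base axis. Payload 4.9 kg.
Tool frame: the origin (TCP) lies at the very end of the fingers, on their centre line; the grasp point (between the pads) lies 19 mm behind it; z points along the fingers, y is the direction in which the jaws open and shut (so a half turn about z gives the same grasp; the last joint's range is limited). The gripper opens to 85 mm and grips with 20 to 120 N. Pads are 22 mm wide; open, the fingers measure 114 mm over their backs; the gripper's body (76 mm by 85 mm) begins 54 mm behind the grasp point. The pads swing forward as they close: fully open they stand 13 mm farther back than shut.
Start: joints at [-1.349, 0.326, -0.193, 1.052, 0, 1.437], TCP at [191.6, -515.566, 231.281] pointing down, gripper open.
Joint ranges: [-2.65, 2.65], [-0.97, 1.79], [-1.3, 1.35], [-1.93, 2.1], [-1.47, 1.37], [-3.14, 3.14]. Speed limits (rad/s): [2.57, 2.57, 3.14, 3.14, 3.14, 3.14].

INTERFACE

Orientations are given as [roll, pitch, yaw] about the fixed x, y, z axes, in that order (R = Rz(yaw) Ry(pitch) Rx(roll)).
In Python, from bench import bot, solve_ik, imaging gives the robot as it stands. Calls block until the motion is done:
- bot.move_ptp(position, orientation): joint-space move of the TCP to a pose.
- bot.movel(position, rot=None, max_speed=150, threshold=None): straight line of the TCP; rot=None keeps the orientation; max_speed is the mean speed in mm/s. With threshold (N) it stops when the force on the tool has changed by that much, and returns True; else False.
- bot.move_j(angles): joint-space move.
- bot.grip(opening, effort=None): opening from 0.0 (shut) to 1.0 (fully open); effort is the grip in N (None keeps the last); returns when the fingers have stopped.
- bot.dwell(seconds).
- solve_ik(position, orientation): joint angles nearest the present ones, or None.
- bot.get_state(): the state.
- imaging.capture(name): name is "scene" or "top" or "wrist"; returns the picture (400x640x3 uint8, blue, green, red); there is no depth.
- imaging.camera_model(name): a dict with "K" (3x3 intrinsics, pixels), "position" and "rotation" of the camera in the world. Camera axes: x right, y up, looking along -z (the intrinsics and any distortion apply to the point x, -y, -z); pixel columns grow to the right and rows downward; lengths in mm; the calibration is good to about 2 mm. A picture is of the moment at which its call begins: read the wrist's pose just before it. camera_model takes no time and is no camera call; for the wrist camera it gives the pose at the moment of the call.
A pose or a line that the arm cannot do raises bot.IKError and nothing moves.
- bot.sign_off(): hands the job in, once; it reports no verdict.
The state is a dict: "t": time; "qpos": joint angles; "joint_velocities": joint speeds; "effort": joint torques, N m; "tcp_pos": TCP position; "orientation": TCP orientation; "contact_force": force on the tool from outside, world axes, zero at the start; "wrist_torque": the same for the moment, N m; "opening": opening from 0.0 (shut) to 1.0 (fully open).
Only numpy, scipy, OpenCV 4.12 (cv2) and the standard library are available. Lean on these libraries where they do the work, as an engineer would, in place of code of your own. Each camera call takes 0.05 s, during which the arm holds its last target. There are 200 camera calls.

## Working session

There is one attempt and no reset: what is moved stays moved. The work goes in short steps, each a Python script; the robot and the scene stay as the last script left them, time stands still between calls to the robot, and variables do not carry over. Pictures are saved under pics/ and viewed, on a budget of 10 in all, crops included, one or two more only if the job needs it, and the job is handed in when it is done.

```bash
mkdir -p pics; ls
python3 - <<'E'
from bench import bot, imaging
import cv2
for n in ("top","scene"):
    im=imaging.capture(n); cv2.imwrite(f"pics/{n}0.png",im); m=imaging.camera_model(n); print(n,m)
s=bot.get_state();print(s['t'],s['tcp_pos'],s['orientation'],s['contact_force'],s['opening'])
E
```

```text
pics
top {'K': array([[489.24866315,   0.        , 322.90156933],
       [  0.        , 489.24866315, 203.78888761],
       [  0.        ,   0.        ,   1.        ]]), 'position': array([ 439.52353707,   -3.90439863, 1410.6019868 ]), 'rotation': array([ 0.11634053,  0.01646417, -1.56488133])}
scene {'K': array([[480.75453912,   0.        , 323.19609844],
       [  0.        , 480.75453912, 204.51887942],
       [  0.        ,   0.        ,   1.        ]]), 'position': array([1284.65574124,  447.88594624,  906.42667261]), 'rotation': array([7.90643080e-01, 4.54524551e-05, 2.14533662e+00])}
0.1 [ 191.4679739  -515.05855549  230.58491081] [-3.14006232e+00 -1.74607316e-04  3.55759069e-01] [ 0.25614175 -0.2721698  -0.47856476] 0.9976772074218594
```

View pics/top0.png

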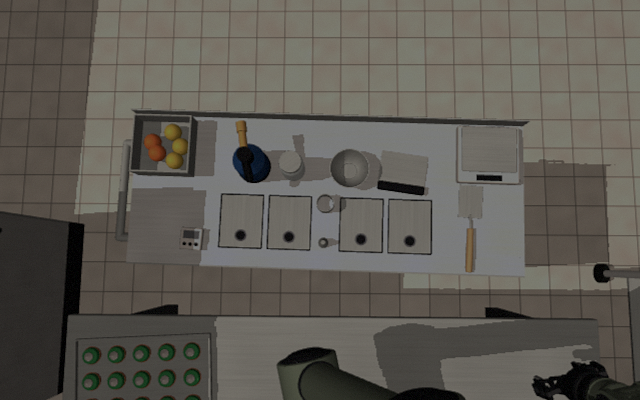

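View pics/scene0.png

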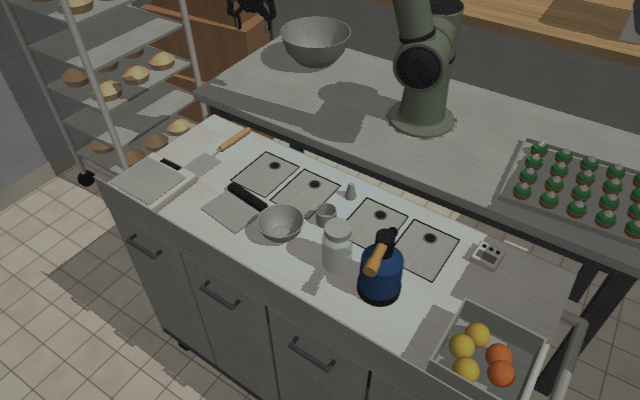

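The top view shows the four marks at about (240,235), (289,237), (361,239) and (410,241). The scene view shows the same marks at about (430,238), (376,205), (315,185) and (275,166). The nozzle and cutter stand between flaps 2 and 3, at about (323,242) and (328,203) in the top view.

```bash
cat > h.py <<'E'
import numpy as np, cv2
from scipy.spatial.transform import Rotation as R
from bench import imaging
def blob(im,uv,r=9):
    u,v=uv; g=cv2.cvtColor(im,cv2.COLOR_BGR2GRAY)[v-r:v+r+1,u-r:u+r+1].astype(float)
    m=(g<0.6*np.median(g)).astype(np.uint8)
    n,_,st,c=cv2.connectedComponentsWithStats(m)
    i=min(range(1,n),key=lambda i:np.hypot(*(c[i]-r))-0.05*st[i,4])
    return c[i]+[u-r,v-r], st[i,4]
def ray(name,uv):
    m=imaging.camera_model(name); d=np.linalg.inv(m['K'])@[*uv,1]
    return np.array(m['position']), R.from_euler('xyz',m['rotation']).apply(d*[1,-1,-1])
def plane(name,uv,z):
    p,d=ray(name,uv); return p+d*(z-p[2])/d[2]
E
python3 - <<'E'
from h import *
S={'top':[(240,235),(289,237),(361,239),(410,241)],'scene':[(430,238),(376,205),(315,185),(275,166)]}
P={}
for n in S:
    im=cv2.imread(f"pics/{n}0.png"); P[n]=[]
    for s in S[n]:
        c,a=blob(im,s); P[n].append(c); print(n,s,c.round(1),a,plane(n,c,50).round(1))
for a,b in zip(P['top'],P['scene']):
    p,d=ray('top',a);q,e=ray('scene',b); k=np.linalg.lstsq(np.c_[d,-e],q-p,rcond=None)[0]
    print('tri',((p+k[0]*d+q+k[1]*e)/2).round(1), np.linalg.norm(p+k[0]*d-q-k[1]*e).round(1))
E
```

```text
top (240, 235) [240.1 234.9] 90 [510.2 249.7  50. ]
top (289, 237) [288.4 236.5] 87 [506.5 114.8  50. ]
top (361, 239) [360.4 238.9] 90 [500.7 -85.3  50. ]
top (410, 241) [409.3 240.7] 90 [ 496.5 -220.4   50. ]
scene (430, 238) [429.8 237.7] 84 [514.7 250.   50. ]
scene (376, 205) [375.6 201.4] 20 [476.2  83.4  50. ]
scene (315, 185) [314.  183.9] 64 [506.1 -85.1  50. ]
scene (275, 166) [274.3 165.2] 58 [ 501.8 -219.7   50. ]
tri [510.7 249.7  46. ] 1.5
tri [507.8 105.3  87.3] 13.9
tri [501.5 -86.6  45.6] 2.6
tri [ 497.3 -222.1   45.6] 2.3
```

```bash
cat >> h.py <<'E'
from bench import bot
M={1:(512.5,249.8),2:(508.5,114.8),3:(503.4,-85.2),4:(499.,-220.)}
O=[np.pi,0,-0.03]
def probe(i):
    bot.move_ptp([*M[i],110],O); bot.movel([*M[i],60],max_speed=120)
    f0=bot.get_state()['contact_force']
    hit=bot.movel([*M[i],38],max_speed=20,threshold=7)
    s=bot.get_state(); print(i,hit,s['t'],s['tcp_pos'].round(1) if hasattr(s['tcp_pos'],'round') else s['tcp_pos'],f0,s['contact_force'],flush=True)
    return hit
E
python3 - <<'E'
from h import *
bot.grip(0.0,30)
probe(4)
cv2.imwrite('pics/w4.png',imaging.capture('wrist'))
E
```

```text
4 True 3.7167 [ 499.1 -220.    49.1] [-0.19360593  0.2347657   0.77932517] [-0.90748644  0.21699417  5.76020535]
```

View pics/w4.png

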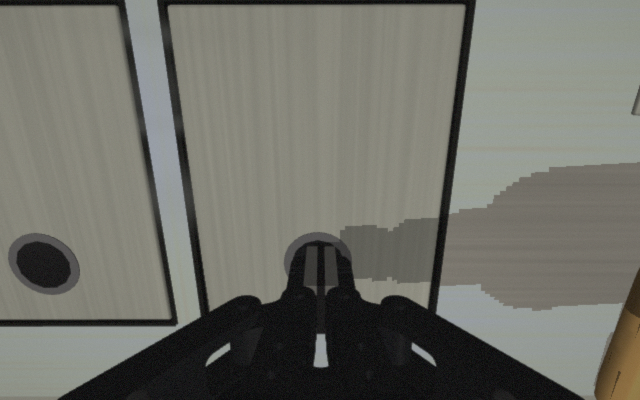

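The fingertips are on mark 4, whose ring is centred near (318,258). The tool stopped at first contact, so I'll press slightly further to tell bolted from free.

```bash
cat >> h.py <<'E'
def press(i,th=5):
    hit=bot.movel([*M[i],38],max_speed=10,threshold=th); s=bot.get_state()
    print(' press',i,hit,s['t'],np.round(s['tcp_pos'],1),np.round(s['contact_force'],1),flush=True); return hit
E
python3 - <<'E'
from h import *
for k in range(2):
    bot.dwell(.1); s=bot.get_state(); print(s['tcp_pos'],s['contact_force'])
    press(4,4)
E
```

```text
[ 499.054162   -220.03578155   49.04386054] [-0.88630747  0.56140359  6.63602185]
 press 4 True 4.1333 [ 499.  -220.    49.1] [ 0.4 -0.1  5.4]
[ 499.06041393 -220.01064853   49.06768693] [-0.03481515  0.13270467  4.99081898]
 press 4 True 4.5 [ 499.  -220.    49.1] [-1.2  0.6  2.8]
```

```bash
cat >> h.py <<'E'
def step(i,z0,lim=9,zmin=40):
    "1 mm steps down, averaged force; True if firm"
    z=z0
    while z>zmin:
        z-=1; bot.movel([*M[i],z],max_speed=15)
        F=[];
        for _ in range(3): bot.dwell(.03); F.append(bot.get_state()['contact_force'][2])
        s=bot.get_state(); f=np.mean(F); print(' ',i,z,round(s['tcp_pos'][2],1),np.round(F,1),round(s['t'],2),flush=True)
        if f>lim: return True
    return False
E
python3 - <<'E'
from h import *
print(step(4,49.5))
E
```

```text
4 48.5 49.0 [6.9 7.4 7.8] 4.85
  4 47.5 48.9 [14.9 15.6 15.4] 5.2
True
```

Flap 4 stands firm at 49 mm with about 15 N, so it is bolted. Next I'll try 3, 2 and 1 with a lower force limit.

```bash
sed -i 's/z-=1; /z-=0.6; /; s/lim=9/lim=7.5/' h.py
python3 - <<'E'
from h import *
last=4
for i in (3,2,1):
    bot.movel([*M[last],110],max_speed=150)
    last=i; probe(i)
    z=bot.get_state()['tcp_pos'][2]
    if z<43 or not step(i,z+.3,zmin=42): print('FREE',i); break
E
```

```text
3 True 7.5917 [503.5 -85.2  49. ] [-0.31765124  0.00679301  0.18403544] [0.35283048 1.08955387 6.30079356]
  3 48.73604019279312 49.1 [5.9 5.  5. ] 7.94
  3 48.13604019279312 49.0 [10.9 11.2 11.4] 8.29
2 True 14.9167 [508.6 114.8  49. ] [-1.31858198 -0.56453378 -0.18015055] [-0.33417509  0.35573079  5.90112889]
  2 48.74298777330133 49.0 [5.9 6.2 6.4] 15.27
  2 48.14298777330133 49.0 [10.2 11.1 12.2] 15.62
1 False 18.5917 [512.7 249.9  38.1] [0.85366279 0.40739209 0.23349017] [-1.10796009  0.27111405  3.95324387]
FREE 1
```

Run:
```python
from h import *
def rep():
    bot.dwell(.1); s=bot.get_state(); print(round(s['t'],2),np.round(s['tcp_pos'],1),np.round(s['contact_force'],1),flush=True); return s['contact_force'][2]
for z in (28,18,10,6):
    bot.movel([*M[1],z],max_speed=50); f=rep()
    if f>20: break
while z>-14 and f<20:
    z-=1; bot.movel([*M[1],z],max_speed=20); f=rep()
cv2.imwrite('pics/s1.png',imaging.capture('scene')[100:360,300:560].repeat(2,0).repeat(2,1))
cv2.imwrite('pics/w1.png',imaging.capture('wrist'))
```

```text
19.04 [513.5 249.8  28.5] [ 1.2 -0.9  5.9]
19.49 [513.1 249.9  18.5] [-0.6 -0.8  6.2]
19.9 [512.8 249.9  10.4] [-1.2  0.5  6.8]
20.25 [512.8 249.9   6.4] [-0.9 -0.6  6.2]
20.6 [513.  249.9   5.6] [-0.9 -0.4  6.9]
20.95 [513.  249.9   4.5] [-0.4 -0.3  6.9]
21.3 [513.  249.9   3.6] [-0.6  0.4  6.8]
21.65 [512.9 250.    2.5] [-1.1 -0.1  5.8]
22.0 [512.9 250.    1.5] [-0.7 -0.8  5.4]
22.35 [5.128e+02 2.499e+02 5.000e-01] [-0.2 -0.3  6.2]
22.7 [ 5.128e+02  2.500e+02 -5.000e-01] [-0.4  0.5  6.5]
23.05 [512.8 250.   -1.5] [-0.5  0.4  7.5]
23.4 [512.7 249.9  -2.5] [-0.6  0.6  6.8]
23.75 [512.6 249.9  -3.6] [-1.3  0.6  6.8]
24.1 [512.6 249.9  -4.6] [-1.4  0.2  6.4]
24.45 [512.7 249.9  -5.5] [-1.1 -0.   6.4]
24.8 [512.8 250.   -5.7] [-3.3 -1.  13.6]
25.15 [512.9 250.   -5.9] [-4.8 -0.9 20.4]
```

View pics/s1.png

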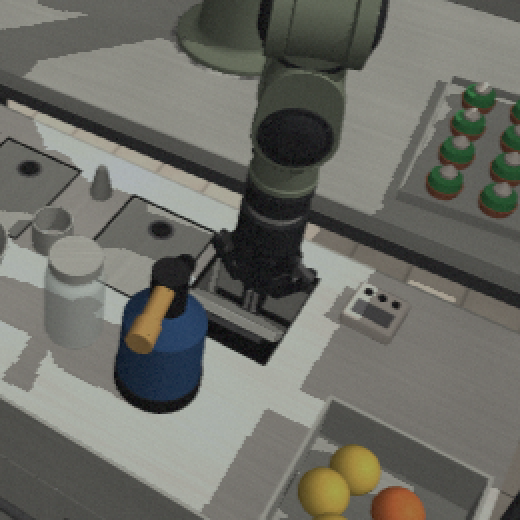

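View pics/w1.png

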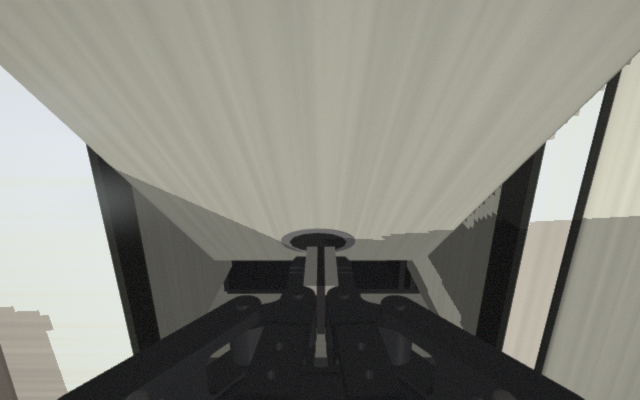

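Flap 1 is tilted wide open, its rear edge standing up behind the fingers at about (240,315) in the scene crop. The wrist view shows the tips on it just below the mark ring at (318,240). The force jumped from 6 to 20 N at 56 mm depth, which fits the stop. I'll check that it is steady and nothing has moved, then hand in.

Run:
```python
from h import *
bot.dwell(.5); s=bot.get_state(); print(s['t'],s['tcp_pos'],s['contact_force'])
a=cv2.imread('pics/scene0.png'); b=imaging.capture('scene')
for n,(u,v) in dict(nozzle=(351,190),cutter=(326,213),bowl=(281,223),jar=(337,245),torch=(380,275),scraper=(240,200),spatula=(225,145),timer=(488,254)).items():
    t=a[v-22:v+23,u-22:u+23]; r=cv2.matchTemplate(b[v-30:v+31,u-30:u+31],t,cv2.TM_CCOEFF_NORMED)
    _,m,_,l=cv2.minMaxLoc(r); print(n,round(m,2),l[0]-8,l[1]-8)
bot.sign_off()
```

```text
25.75 [512.84667258 249.98512194  -5.89923886] [-4.9643031  -2.71877869 19.99581418]
nozzle 0.87 0 0
cutter 0.77 0 0
bowl 0.97 0 0
jar 0.99 0 0
torch 0.99 0 0
scraper 1.0 0 0
spatula 1.0 0 0
timer 1.0 0 0
the job is handed in; nothing more can be done
```

The unbolted flap is flap 1, at the left end. I handed the job in with the shut fingertips still holding it down at its stop. The clock read about 26 s, against the 48 s limit.

- **Finding it:** I found the marks in the top and scene images and pressed them in the order 4, 3, 2, 1. Flaps 4, 3 and 2 stood firm about 1 mm below the deck. Flaps 3 and 2 took about 11–12 N. Flap 4 got about 15 N because my first pressing step was coarser than needed. Flap 1 gave way at about 4 N.
- **Opening it:** I pressed flap 1 straight down until the force jumped from about 6 to 20 N, with the fingertips 56 mm below the deck. That fits the 0.8 rad stop, and the scene and wrist pictures show it wide open.
- **Last checks:** After another half second the force was steady at 20 N and the fingertips had not moved. Comparing scene pictures from before and after, all eight loose objects show no shift. The nozzle and cutter matched less well (0.87 and 0.77), most likely because of the arm's shadow.
- **What disagreed:**
  - The press force while the flap turned was about 6–7 N, below the 8–14 N stated for holding it at the stop.
  - The two cameras placed the marks up to 5 mm apart in x, so I used the average.
  - The scene-view fix for mark 2 was wrong, so I relied on the top view there.

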